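Mark the tired spring rest

ROBOT

A 6-joint arm with a two-finger parallel gripper is mounted at the origin on the work surface; the furniture and walls round the work are solid. World frame = base frame: x ahead of the robot, y to its left, z up, the work surface at z = 0. Lengths are in m, angles in rad, forces in N, time in s.
With the tool pointing down it reaches from about 0.375 to 0.9 m from the base axis. Payload 3.1 kg.
Tool frame: the origin (TCP) lies between the finger pads; the fingertips stand 25 mm ahead of it and the grasp point (between the pads) lies 6 mm ahead of it; z points along the fingers, y is the line along which they close (so a half turn about z gives the same grasp; the last joint's range is limited). The gripper opens to 87 mm and grips with 3 to 60 N. Pads are 19 mm wide; open, the fingers measure 117 mm over their backs; the gripper's body (75 mm by 190 mm) begins 51 mm behind the grasp point.
Start: joints at [-1.391, 0.527, 1.433, -0, 1.181, -0.178], TCP at [0.219, -0.585, 0.219] pointing down, gripper open.
Joint ranges: [-3.08, 3.08], [-0.75, 2.2], [0.22, 2.44], [-1.43, 4.57], [0, 2.65], [-2.85, 2.85]. Speed limits (rad/s): [2.79, 2.79, 3.14, 3.14, 3.14, 3.14].

INTERFACE

Orientations are given as a unit quaternion [x, y, z, w].
In Python, from cell import * gives the robot as it stands.
- The arm moves only by the shell command python3 -m pendant 'ROWS' [OPENING]. ROWS is a JSON object of lists of equal length, an entry for each row: "dp": the shift along the tool's x, y, z each as a share of 200 mm, from -1 to 1, a list of three; "rot": the turn, a rotation vector about the tool's x, y, z each as a share of 60 degrees, from -1 to 1, a list of three. A call has 1 to 20 rows; each row is the pose to reach, as a shift and turn from the pose commanded when the call began, along the tool's axes at that moment; what a row does not reach only later rows make up. A row lasts 1/12 s, in which the tool goes at most 41.7 mm and 7.16 degrees, less where a joint would pass 70% of its speed; a pose out of reach is approached as far as the arm can. A call with a number of a shift or a turn outside -1 to 1 is refused whole. A call with a gripper value outside its range is refused whole. OPENING is the gripper command: -1 is shut, 1 is fully open, values between are in proportion, set as the call begins (- or left out, the last holds). The fingers move at their own pace and stop on an object; the grip force is fixed at half the most. Time passes only in rows, so rows that repeat a pose let the fingers close. It gives the time, the measured TCP pose, the force, the opening and the grip force at its end, in the units of the state.
- sense(): the state, without advancing time (a new reading comes with each control period).
- get_image(name): name is "scene" or "top" or "wrist"; returns a dict with "img" (480x640x3 uint8, red, green, blue), "depth" (480x640 float32, m along the optical axis (not along the pixel's ray), 0 where there is no reading), "fx", "fy", "cx", "cy" (pixels), "T" (4x4, takes a point from camera to world coordinates); the wrist camera has in their place "mount" (4x4, takes a point from camera to tool coordinates, whose origin is the TCP and whose axes are the flange's). Camera axes: x right, y up, looking along -z (the intrinsics and any distortion apply to the point x, -y, -z); pixel columns grow to the right and rows downward; lengths in m; the calibration is good to about 2 mm. A picture is of the moment at which its call begins: read the wrist's pose just before it.
- finish_job(): hands the job in; it is judged then, once.
The state is a dict: "t": time; "joint_positions": joint angles; "joint_velocities": joint speeds; "joint_torque": joint torques, N m; "tcp_pos": TCP position; "ee_rot": TCP orientation; "contact_force": force on the tool from outside, world axes, zero at the start; "wrist_torque": the same for the moment, N m; "grip_width": finger opening in m; "finger_force": force on a finger pad.
Only numpy, scipy, OpenCV 4.12 (cv2) and the standard library are available. Lean on these libraries where they do the work, as an engineer would, in place of code of your own. Each camera call takes 0.05 s, during which the arm holds its last target. There are 200 camera calls.

TASK

One of the three sprung rests that carry a violin plate for carving has a tired spring. With the fingertips, press each of the three round pads down about a centimetre to find the softest, and only then push the tag of that softest rest fully down to its stop, leaving the other two tags up. Only press: do not pull up or lift anything, and leave the other things on the bench where they are.

Things in the scene. Friction and masses are not known exactly. Their poses are not given: they have to be found in the camera images.
- rest_a: One of three sprung rests that look alike, in any order, each screwed to the bench: wooden block 118 x 86 x 22 mm with a round sprung pad, a push tag and a rider on a post. Origin on the bench, mid-length; own x runs from tag to pad, y to the post, z up. Pad axis at x = 22, y = 0 mm; tag at x = -36, y = 0; post at x = 22, y = 34, 52 mm high.
- rest_b: One of three sprung rests that look alike, in any order, each screwed to the bench: wooden block 118 x 86 x 22 mm with a round sprung pad, a push tag and a rider on a post. Origin on the bench, mid-length; own x runs from tag to pad, y to the post, z up. Pad axis at x = 22, y = 0 mm; tag at x = -36, y = 0; post at x = 22, y = 34, 52 mm high.
- rest_c: One of three sprung rests that look alike, in any order, each screwed to the bench: wooden block 118 x 86 x 22 mm with a round sprung pad, a push tag and a rider on a post. Origin on the bench, mid-length; own x runs from tag to pad, y to the post, z up. Pad axis at x = 22, y = 0 mm; tag at x = -36, y = 0; post at x = 22, y = 34, 52 mm high.
- pad_a_top (a point): Centre of the cork top of the round pad (42 mm across) of rest_a, 70 mm above the bench when up; it moves down with the pad.
- pad_a (a joint): How far the pad of rest_a is pressed down, m: 0 up (it springs back), 0.020 stop. Force grows evenly with the depth; to press 10 mm takes between 3 and 12 N and the softest takes about half of the next or less.
- rider_a (a joint): Rider of rest_a, a dark wooden ring 13 mm across and 6 mm high on the post beside the pad. The pad's brass arm pushes it down and it stays at the deepest point reached: value in m, 0 at the start, 0.020 at most. It drags with 0.4 N. A pad counts as pressed when its rider has gone down over 6 mm.
- tag_a_top (a point): Centre of the top of the push tag of rest_a: an upright wooden tablet 10 mm (rest's x) x 24 mm (rest's y) x 20 mm high with a brass rivet, on a brass stem; top about 66 mm above the bench when up and 50 mm when fully down.
- tag_a (a joint): How far the tag of rest_a is pushed down, m: starts within 2 mm of 0, 0.016 fully down at a firm stop; can be pulled up to -0.006. It stays where it is left and takes about 2.5 N to move.
- pad_b_top (a point): Centre of the cork top of the round pad (42 mm across) of rest_b, 70 mm above the bench when up; it moves down with the pad.
- pad_b (a joint): How far the pad of rest_b is pressed down, m: 0 up (it springs back), 0.020 stop. Force grows evenly with the depth; to press 10 mm takes between 3 and 12 N and the softest takes about half of the next or less.
- rider_b (a joint): Rider of rest_b, a dark wooden ring 13 mm across and 6 mm high on the post beside the pad. The pad's brass arm pushes it down and it stays at the deepest point reached: value in m, 0 at the start, 0.020 at most. It drags with 0.4 N. A pad counts as pressed when its rider has gone down over 6 mm.
- tag_b_top (a point): Centre of the top of the push tag of rest_b: an upright wooden tablet 10 mm (rest's x) x 24 mm (rest's y) x 20 mm high with a brass rivet, on a brass stem; top about 66 mm above the bench when up and 50 mm when fully down.
- tag_b (a joint): How far the tag of rest_b is pushed down, m: starts within 2 mm of 0, 0.016 fully down at a firm stop; can be pulled up to -0.006. It stays where it is left and takes about 2.5 N to move.
- pad_c_top (a point): Centre of the cork top of the round pad (42 mm across) of rest_c, 70 mm above the bench when up; it moves down with the pad.
- pad_c (a joint): How far the pad of rest_c is pressed down, m: 0 up (it springs back), 0.020 stop. Force grows evenly with the depth; to press 10 mm takes between 3 and 12 N and the softest takes about half of the next or less.
- rider_c (a joint): Rider of rest_c, a dark wooden ring 13 mm across and 6 mm high on the post beside the pad. The pad's brass arm pushes it down and it stays at the deepest point reached: value in m, 0 at the start, 0.020 at most. It drags with 0.4 N. A pad counts as pressed when its rider has gone down over 6 mm.
- tag_c_top (a point): Centre of the top of the push tag of rest_c: an upright wooden tablet 10 mm (rest's x) x 24 mm (rest's y) x 20 mm high with a brass rivet, on a brass stem; top about 66 mm above the bench when up and 50 mm when fully down.
- tag_c (a joint): How far the tag of rest_c is pushed down, m: starts within 2 mm of 0, 0.016 fully down at a firm stop; can be pulled up to -0.006. It stays where it is left and takes about 2.5 N to move.
- brass_plane: Bystander, loose: small brass finger plane 29 x 60 x 31 mm; origin at the centre of its underside. Not part of the job.
- cork_block: Bystander, loose: cork sanding block 46 x 90 x 27 mm; origin at the centre of its underside. Not part of the job.
- spool: Bystander, loose: turned wooden spool clamp with a wing nut, standing, 35 mm across, 68 mm high; origin at the centre of its underside. Not part of the job.
- bridge: Bystander, loose: maple bridge blank lying flat, 33 x 41 x 8 mm; origin at the centre of its underside. Not part of the job.

How it is judged:
By the outcome, as a careful person would: the job done as asked, in the order asked, and still so for the second after the job is handed in, with the robot touching nothing.
It also fails if it takes over 42 s, if anything falls off the work surface, if the arm or the gripper's body presses on something with over 40 N, if the wrist force passes 120 N, or if a joint passes its speed limit or range.

## Working session

There is one attempt and no reset: what is moved stays moved. The work goes in short steps, Python scripts to look and compute and a shell command to move; the robot and the scene stay as the last step left them, time stands still between calls to the robot, and variables do not carry over. Pictures are saved under pics/ and viewed, at most 13 in all, crops included, and the job is handed in when it is done.

```bash
mkdir -p pics; python3 - <<'E'
from cell import *
import cv2,numpy as np
s=sense();print(s['t'],s['tcp_pos'],s['ee_rot'],s['grip_width'])
for n in("top","scene"):
    d=get_image(n);cv2.imwrite(f"pics/{n}0.png",d["img"][:,:,::-1]);print(n,d["fx"],d["cx"],d["cy"],np.round(d["T"],3).tolist(),(d["depth"]>0).mean())
    np.savez(f"{n}0.npz",**{k:v for k,v in d.items()})
E
```

```text
0.0 [ 0.21933582 -0.58446927  0.21815779] [ 9.83953421e-01  1.78422247e-01 -1.91434292e-06 -1.08068709e-03] 0.08694642102559906
top 561.1091305659248 326.39668441406036 233.21048236071104 [[-0.003, 0.987, -0.159, 0.394], [-1.0, -0.007, -0.028, -0.134], [-0.028, 0.159, 0.987, 1.022], [0.0, 0.0, 0.0, 1.0]] 0.9961848958333334
scene 591.7333270679783 319.21826015481025 240.5581295761332 [[-0.863, 0.252, -0.439, 0.112], [-0.506, -0.422, 0.752, 0.645], [0.004, 0.871, 0.492, 0.573], [0.0, 0.0, 0.0, 1.0]] 0.983037109375
```

View pics/top0.png

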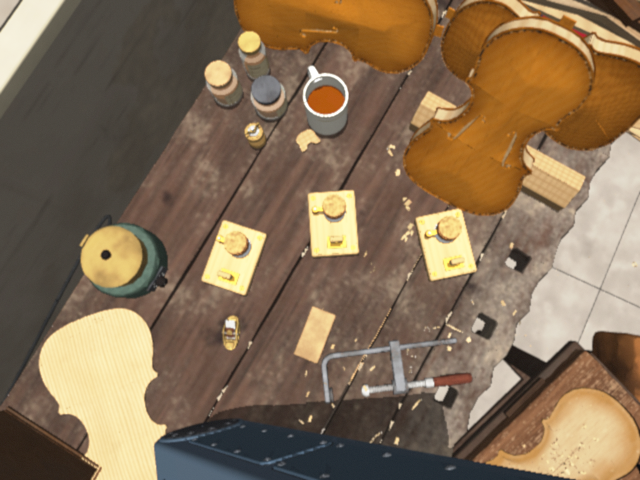

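View pics/scene0.png

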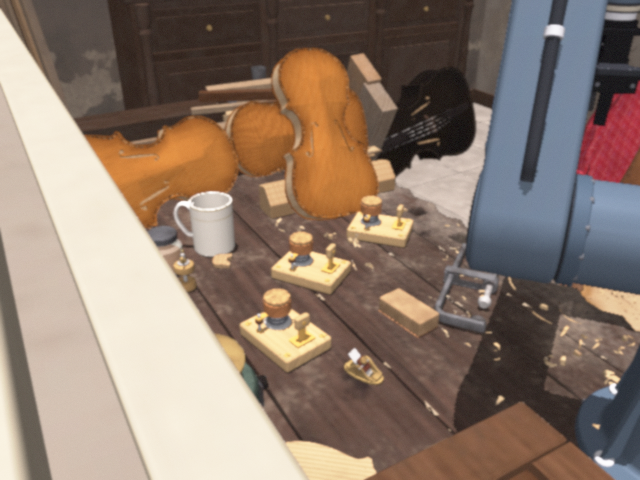

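The top view shows three rests. Pads are at about (235,243), (333,207) and (448,229), tags at (226,276), (337,241) and (457,263). The posts are left of the pads. The scene view sees all three rests too.

```bash
cat > h.py <<'E'
import numpy as np,cv2
def pts(d):
    v,u=np.mgrid[:480,:640];z=d["depth"]
    P=np.stack([(u-d["cx"])/d["fx"]*z,-(v-d["cy"])/d["fy"]*z,-z,np.ones_like(z)],-1)@d["T"].T
    return P[...,:3]
def ray(d,u,v,h):
    r=d["T"][:3,:3]@np.array([(u-d["cx"])/d["fx"],-(v-d["cy"])/d["fy"],-1]);o=d["T"][:3,3]
    return o+r*(h-o[2])/r[2]
E
python3 - <<'E'
from h import *
d=np.load("top0.npz");P=pts(d)
hsv=cv2.cvtColor(d["img"],cv2.COLOR_RGB2HSV)
m=((P[...,2]>0.014)&(P[...,2]<0.09)&(P[...,0]>.35)&(hsv[...,2]>150)).astype(np.uint8)
m[:,:195]=0;m[:185]=0;m[300:]=0;m[:,490:]=0
cs=[c for c in cv2.findContours(m,0,2)[0] if cv2.contourArea(c)>1200]
for c in cs:
    r=cv2.minAreaRect(c);b=cv2.boxPoints(r)
    print(r, np.round([ray(d,*q,.022)[:2] for q in b],3).tolist())
    print(' c',np.round(ray(d,*r[0],.022),3))
D2=np.load("scene0.npz");Q=pts(D2)
for nm,X in(("top",P),("scene",Q)):
    h=((X[...,2]>.056)&(X[...,2]<.09)&(X[...,0]>.35)&(X[...,0]<.75)&(X[...,1]>-.42)&(X[...,1]<.13)).astype(np.uint8)
    n,l,st,ce=cv2.connectedComponentsWithStats(h)
    for i in range(1,n):
        if st[i,4]>15:
            p=X[l==i];print(nm,st[i,4],np.round(ce[i]),'med',np.round(np.median(p,0),3),'mid',np.round((p.min(0)+p.max(0))/2,3),'ext',np.round(np.ptp(p,axis=0),3))
im=d["img"][190:300,195:490,::-1];cv2.imwrite("pics/crop.png",cv2.resize(im,None,fx=2.7,fy=2.7,interpolation=cv2.INTER_CUBIC))
E
```

```text
((233.60183715820312, 257.2149353027344), (46.88528823852539, 66.05646514892578), 19.653823852539062) [[0.471, 0.12], [0.584, 0.083], [0.555, 0.002], [0.443, 0.04]]
 c [0.513 0.061 0.022]
((445.5878601074219, 244.0130615234375), (66.75650787353516, 48.10492706298828), 76.6512680053711) [[0.584, -0.265], [0.604, -0.35], [0.486, -0.373], [0.466, -0.289]]
 c [ 0.534 -0.32   0.022]
((332.8813171386719, 223.10116577148438), (63.812992095947266, 47.53225326538086), 86.42366790771484) [[0.631, -0.071], [0.635, -0.158], [0.518, -0.164], [0.513, -0.079]]
 c [ 0.574 -0.118  0.022]
top 107 [326. 121.] med [ 0.748 -0.107  0.075] mid [ 0.748 -0.107  0.073] ext [0.004 0.03  0.034]
top 67 [252. 129.] med [0.738 0.025 0.063] mid [0.739 0.025 0.063] ext [0.02  0.025 0.014]
top 37 [414. 135.] med [ 0.72  -0.26   0.077] mid [ 0.719 -0.262  0.073] ext [0.017 0.014 0.03 ]
top 1822 [455. 180.] med [ 0.634 -0.328  0.074] mid [ 0.641 -0.331  0.073] ext [0.105 0.178 0.034]
top 447 [334. 206.] med [ 0.595 -0.121  0.069] mid [ 0.596 -0.12   0.066] ext [0.04  0.04  0.018]
top 470 [449. 228.] med [ 0.556 -0.318 
[... 615 characters left out ...]
t [0.04  0.042 0.016]
scene 44 [400. 208.] med [ 0.497 -0.325  0.063] mid [ 0.498 -0.331  0.062] ext [0.012 0.026 0.01 ]
scene 210 [226. 219.] med [ 0.747 -0.102  0.072] mid [ 0.746 -0.103  0.073] ext [0.007 0.043 0.033]
scene 354 [301. 240.] med [ 0.591 -0.112  0.069] mid [ 0.594 -0.118  0.064] ext [0.04  0.04  0.017]
scene 82 [331. 249.] med [ 0.534 -0.119  0.064] mid [ 0.536 -0.123  0.062] ext [0.011 0.026 0.013]
scene 49 [183. 256.] med [0.735 0.027 0.065] mid [0.738 0.027 0.063] ext [0.02  0.026 0.012]
scene 527 [277. 300.] med [0.527 0.058 0.069] mid [0.53  0.052 0.064] ext [0.041 0.041 0.017]
scene 138 [302. 319.] med [0.475 0.073 0.063] mid [0.476 0.071 0.062] ext [0.015 0.024 0.011]
```

View pics/crop.png

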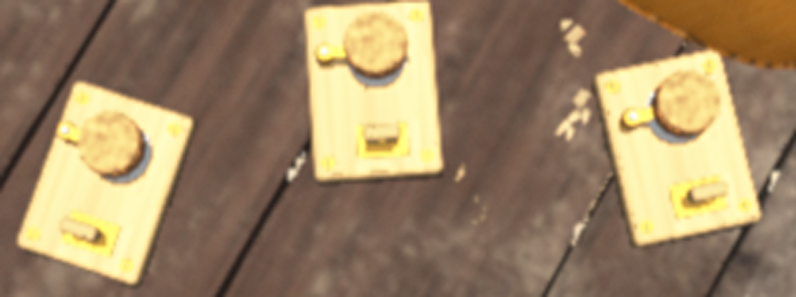

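```bash
cat > go.py <<'E'
import sys
from cell import *
from h import *
from scipy.spatial.transform import Rotation as R
s=sense();r=R.from_quat(s['ee_rot'])
x,y,tip,yaw=map(float,sys.argv[1:5])
d=np.array([x,y,tip+.025])-s['tcp_pos']
T=R.from_euler('z',yaw,degrees=True)*R.from_euler('x',180,degrees=True)
rv=(r.inv()*T).as_rotvec(degrees=True)
print('t',round(s['t'],2),'tcp',np.round(s['tcp_pos'],4),'F',np.round(s['contact_force'],2),'w',round(s['grip_width'],3))
print('dp',np.round(r.inv().apply(d)/.2,3),'rot',np.round(rv/60,3))
E
python3 go.py 0.556 -0.318 0.16 12.8; python3 - <<'E'
from h import *
for n in("top0","scene0"):
    P=pts(np.load(n+".npz")).reshape(-1,3)
    print(n)
    for x in np.arange(.35,.75,.05):
        print(round(x,2),[round(float(np.max(np.r_[0,P[(abs(P[:,0]-x-.025)<.025)&(abs(P[:,1]-y-.025)<.025)&(P[:,2]<.45),2]])),2) for y in np.arange(-.6,.2,.05)])
E
```

```text
t 0.1 tcp [ 0.2194 -0.5845  0.2183] F [-0.05 -0.04  0.01] w 0.087
dp [ 2.044 -0.656  0.168] rot [-0.002 -0.     0.129]
top0
0.35 [0.0, 0.0, 0.0, 0.0, 0.01, 0.02, 0.02, 0.03, 0.02, 0.03, 0.03, 0.01, 0.0, 0.03, 0.0, 0.01]
0.4 [0.0, 0.0, 0.0, 0.0, 0.05, 0.0, 0.0, 0.0, 0.01, 0.03, 0.03, 0.01, 0.02, 0.03, 0.01, 0.01]
0.45 [0.0, 0.0, 0.0, 0.0, 0.03, 0.07, 0.02, 0.01, 0.01, 0.01, 0.0, 0.0, 0.03, 0.07, 0.03, 0.11]
0.5 [0.0, 0.0, 0.0, 0.01, 0.03, 0.07, 0.05, 0.02, 0.03, 0.07, 0.03, 0.0, 0.07, 0.07, 0.03, 0.11]
0.55 [0.0, 0.03, 0.01, 0.08, 0.06, 0.08, 0.07, 0.02, 0.03, 0.07, 0.06, 0.01, 0.07, 0.07, 0.0, 0.01]
0.6 [0.06, 0.07, 0.06, 0.15, 0.14, 0.12, 0.08, 0.01, 0.02, 0.07, 0.03, 0.0, 0.01, 0.01, 0.0, 0.0]
0.65 [0.05, 0.06, 0.25, 0.24, 0.22, 0.18, 0.14, 0.1, 0.0, 0.0, 0.01, 0.01, 0.0, 0.01, 0.01, 0.0]
0.7 [0.15, 0.12, 0.31, 0.31, 0.29, 0.25, 0.16, 0.03, 0.01, 0.1, 0.1, 0.01, 0.07, 0.01, 0.01, 0.01]
scene0
0.35 [0.0, 0.0, 0.0, 0.0, 0.0, 0.02, 0.02, 0.03, 0.02, 0.03, 0.03, 0.0, 0.02, 0.03, 0.0, 0.0]
0.4 [0.0, 0.0, 0.0, 0.0, 0.04, 0.0, 0.0, 0.0, 0.0, 0.03, 0.03, 0.0, 0.02, 0.02, 0.0, 0.0]
0.45 [0.0, 0.0, 0.0, 0.0, 0.02, 0.07, 0.02, 0.0, 0.01, 0.0, 0.0, 0.0, 0.02, 0.07, 0.02, 0.11]
0.5 [0.0, 0.0, 0.0, 0.01, 0.02, 0.07, 0.06, 0.02, 0.03, 0.07, 0.02, 0.0, 0.07, 0.07, 0.02, 0.11]
0.55 [0.0, 0.03, 0.0, 0.08, 0.07, 0.07, 0.07, 0.02, 0.02, 0.07, 0.07, 0.0, 0.07, 0.07, 0.0, 0.0]
0.6 [0.06, 0.06, 0.05, 0.15, 0.14, 0.12, 0.08, 0.02, 0.0, 0.07, 0.05, 0.0, 0.0, 0.0, 0.0, 0.0]
0.65 [0.05, 0.06, 0.26, 0.24, 0.23, 0.18, 0.14, 0.1, 0.0, 0.0, 0.0, 0.0, 0.0, 0.0, 0.0, 0.0]
0.7 [0.15, 0.0, 0.31, 0.32, 0.29, 0.25, 0.16, 0.05, 0.0, 0.1, 0.1, 0.01, 0.07, 0.0, 0.0, 0.0]
```

```bash
python3 -m pendant '{"dp":[[1,-0.33,0],[1,-0.33,0],[1,-0.33,0],[1,-0.33,0],[1,-0.33,0],[1,-0.33,0],[1,-0.33,0]],"rot":[[0,0,0.13],[0,0,0.13],[0,0,0.13],[0,0,0.13],[0,0,0.13],[0,0,0.13],[0,0,0.13]]}' -1; python3 go.py 0.555 -0.318 0.16 12.8; python3 -c "
from cell import *
import numpy as np
print(np.round(get_image('wrist')['mount'],3).tolist())"
```

```text
t: 0.68
tcp_pos: [0.3853, -0.4508, 0.2188]
ee_rot: [0.994, 0.114, -0.0, -0.001]
contact_force: [-0.6, 0.1, 0.5]
grip_width: 0.0485
finger_force: 0.0
t 0.68 tcp [ 0.3853 -0.4508  0.2188] F [-0.64  0.09  0.54] w 0.048
dp [ 0.977 -0.455  0.169] rot [-0.001  0.     0.004]
[[-0.001, 0.955, 0.296, 0.082], [1.0, 0.001, 0.0, -0.0], [-0.0, 0.296, -0.955, -0.165], [0.0, 0.0, 0.0, 1.0]]
```

```bash
python3 -m pendant '{"dp":[[0.98,-0.455,0],[0.98,-0.455,0],[0.98,-0.455,0],[0.98,-0.455,0],[0.98,-0.455,0],[0.98,-0.455,0],[0.98,-0.455,0.3],[0.98,-0.455,0.45],[0.98,-0.455,0.5],[0.98,-0.455,0.5],[0.98,-0.455,0.5],[0.98,-0.455,0.5]],"rot":[[0,0,0],[0,0,0],[0,0,0],[0,0,0],[0,0,0],[0,0,0],[0,0,0],[0,0,0],[0,0,0],[0,0,0],[0,0,0],[0,0,0]]}' -1; python3 go.py 0.555 -0.318 0.07 12.8; python3 - <<'E'
from cell import *
import cv2
cv2.imwrite("pics/w1.png",get_image("wrist")["img"][:,:,::-1])
E
```

```text
t: 1.73
tcp_pos: [0.5551, -0.3234, 0.1206]
ee_rot: [0.994, 0.11, 0.001, 0.001]
contact_force: [-0.0, 0.3, 0.5]
grip_width: 0.0006
finger_force: 0.0
t 1.73 tcp [ 0.5551 -0.3234  0.1206] F [-0.01  0.28  0.51] w 0.001
dp [ 0.005 -0.027  0.128] rot [ 0.003 -0.002 -0.002]
```

View pics/w1.png

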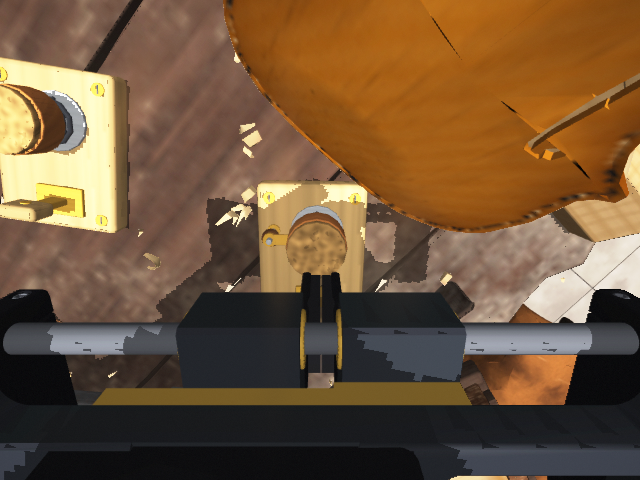

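The closed fingertips at (322,275) stand over the pad at (316,248), a few mm to its right. The violin is clear above right.

```bash
python3 -m pendant '{"dp":[[0,-0.025,0.05],[0,-0.025,0.1],[0,-0.025,0.12],[0,-0.025,0.14],[0,-0.025,0.155],[0,-0.025,0.155],[0,-0.025,0.155],[0,-0.025,0.155],[0,-0.025,0.155]],"rot":[[0,0,0],[0,0,0],[0,0,0],[0,0,0],[0,0,0],[0,0,0],[0,0,0],[0,0,0],[0,0,0]]}' -1
python3 -m pendant '{"dp":[[0,0,0.01],[0,0,0.02],[0,0,0.03],[0,0,0.03],[0,0,0.03],[0,0,0.03],[0,0,0.03]],"rot":[[0,0,0],[0,0,0],[0,0,0],[0,0,0],[0,0,0],[0,0,0],[0,0,0]]}' -1; python3 go.py 0.555 -0.318 0.06 12.8
```

```text
t: 2.53
tcp_pos: [0.5538, -0.3164, 0.0885]
ee_rot: [0.994, 0.111, 0.0, 0.0]
contact_force: [-0.4, -0.4, 0.4]
grip_width: 0.0008
finger_force: 0.0
t: 3.12
tcp_pos: [0.5536, -0.3163, 0.0822]
ee_rot: [0.994, 0.111, 0.0, 0.0]
contact_force: [-0.2, 0.1, -0.4]
grip_width: 0.0004
finger_force: 0.0
t 3.12 tcp [ 0.5536 -0.3163  0.0822] F [-0.18  0.11 -0.35] w 0.0
dp [ 0.005  0.01  -0.014] rot [ 0.    -0.    -0.001]
```

No force yet though the tip should be 12 mm into the pad, so I'll look.

```bash
python3 - <<'E'
from cell import *
import cv2,numpy as np
a=get_image("wrist")["img"][150:390,160:480,::-1];b=get_image("scene")["img"][130:280,300:500,::-1]
a=cv2.resize(a,(400,300));b=cv2.resize(b,(400,300),interpolation=cv2.INTER_CUBIC)
cv2.imwrite("pics/c2.png",np.hstack([a,b]));s=sense();print(s['contact_force'],s['wrist_torque'],np.round(s['joint_torque'],2))
E
```

```text
[ 0.22108623 -0.22737304 -0.05284829] [-0.04089468 -0.00451195  0.00432799] [-0.000e+00 -4.769e+01 -1.352e+01  7.000e-02 -2.000e-02  0.000e+00]
```

View pics/c2.png

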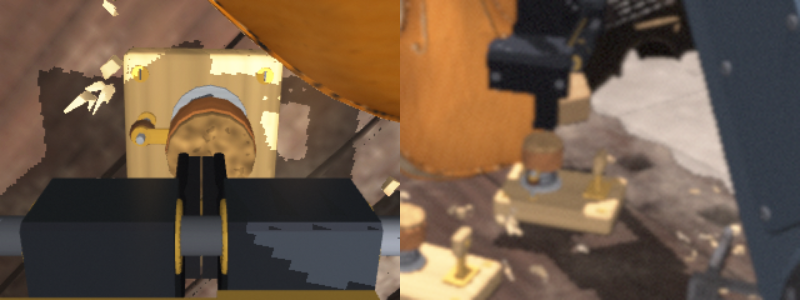

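Right at the pad's top, the tips are only just at the cork. I'll go down in small steps until force appears.

```bash
for i in 1; do
python3 -m pendant '{"dp":[[0,0,0.01],[0,0,0.02],[0,0,0.02],[0,0,0.02],[0,0,0.02]],"rot":[[0,0,0],[0,0,0],[0,0,0],[0,0,0],[0,0,0]]}' -1 | egrep 'tcp|contact'
python3 -m pendant '{"dp":[[0,0,0.01],[0,0,0.02],[0,0,0.02],[0,0,0.02],[0,0,0.02]],"rot":[[0,0,0],[0,0,0],[0,0,0],[0,0,0],[0,0,0]]}' -1| egrep 'tcp|contact'; done
```

```text
tcp_pos: [0.5535, -0.3162, 0.0781]
contact_force: [-0.2, -0.1, -1.0]
tcp_pos: [0.5536, -0.3162, 0.0741]
contact_force: [0.4, -0.5, 0.1]
```

```bash
cat > chk.py <<'E'
import sys
from cell import *
from h import *
px,py=map(float,sys.argv[1:3]);fn=sys.argv[3]
s=sense();print('t',s['t'],s['tcp_pos'],s['contact_force'],s['wrist_torque'],np.round(s['joint_torque'],2))
for n in("scene","top"):
    d=get_image(n);P=pts(d);Z=np.load(n+"0.npz");P0=pts(Z);z=P0[...,2]
    hs=cv2.cvtColor(d["img"],cv2.COLOR_RGB2HSV)
    for nm,X in(("before",P0),("now",P)):
        m=(np.hypot(X[...,0]-px,X[...,1]-py)<.023)&(X[...,2]>.03)&(X[...,2]<.12)
        print(n,nm,np.histogram(X[m][:,2],np.arange(.03,.121,.005))[0])
    if n=="scene":
        o=[]
        for I in (Z["img"],d["img"]):
            # window round the pad
            c=np.linalg.inv(d["T"])@[px,py,.05,1];u=int(d["cx"]+d["fx"]*c[0]/-c[2]);v=int(d["cy"]-d["fy"]*c[1]/-c[2])
            o.append(cv2.resize(I[v-45:v+45,u-60:u+60,::-1],(400,300),interpolation=cv2.INTER_CUBIC))
        cv2.imwrite(fn,np.hstack(o))
E
python3 chk.py 0.556 -0.318 pics/c3.png
```

```text
t 4.05 [ 0.55355286 -0.31621953  0.07411391] [ 0.4006675  -0.47053629  0.06883847] [ 0.03120042  0.05247543 -0.07229999] [ 0.000e+00 -4.781e+01 -1.321e+01  7.000e-02 -1.000e-02 -0.000e+00]
scene before [ 17  13  14  46  47  49  51 116  59   0   0   0   0   0   0   0   0   0]
scene now [ 11  17  12  45  51  45  53 102  33  15  31  34  34  27  25  27  20   2]
top before [  0   0   8  22  12  18  41 304 108   1   0   0   0   0   0   0   0   0]
top now [0 0 0 0 0 0 0 0 0 0 0 0 0 0 0 0 0 0]
```

View pics/c3.png

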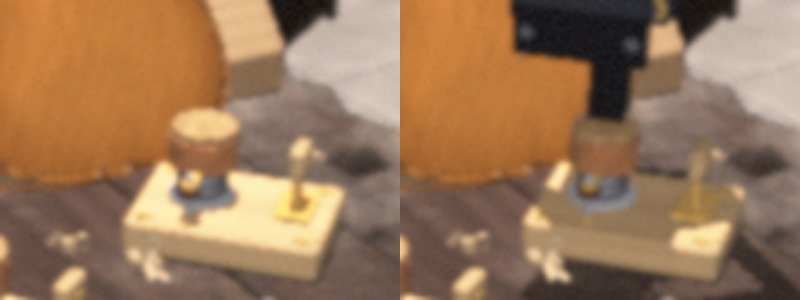

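The pad is still fully up and the fingertips just reach the cork: closed, they stand much less than 25 mm ahead of the TCP. I'll continue down.

```bash
for i in 1; do
python3 -m pendant '{"dp":[[0,0,0.01],[0,0,0.02],[0,0,0.02],[0,0,0.02],[0,0,0.02]],"rot":[[0,0,0],[0,0,0],[0,0,0],[0,0,0],[0,0,0]]}' -1 | egrep 'tcp|contact'
python3 -m pendant '{"dp":[[0,0,0.01],[0,0,0.02],[0,0,0.02],[0,0,0.02],[0,0,0.02]],"rot":[[0,0,0],[0,0,0],[0,0,0],[0,0,0],[0,0,0]]}' -1| egrep 'tcp|contact'; done; python3 chk.py 0.556 -0.318 pics/c4.png
```

```text
tcp_pos: [0.5535, -0.3162, 0.0701]
contact_force: [0.1, -1.1, 0.2]
tcp_pos: [0.5537, -0.3164, 0.0663]
contact_force: [-0.1, 0.5, 1.1]
t 4.9833 [ 0.55371207 -0.31635629  0.06631352] [-0.0922115   0.54387968  1.07153128] [ 0.01012825 -0.02049013  0.00055316] [ -0.   -47.17 -12.53   0.06   0.05   0.  ]
scene before [ 17  13  14  46  47  49  51 116  59   0   0   0   0   0   0   0   0   0]
scene now [21 12 15 46 48 51 53 81 37 27 32 29 34 25 25  4  0  0]
top before [  0   0   8  22  12  18  41 304 108   1   0   0   0   0   0   0   0   0]
top now [0 0 0 0 0 0 0 0 0 0 0 0 0 0 0 0 0 0]
```

```bash
cat > box.py <<'E'
from h import *
import sys
P=np.vstack([pts(np.load(n+".npz")).reshape(-1,3) for n in("top0","scene0")])
x,y=map(float,sys.argv[1:3])
for a in map(float,sys.argv[3:]):
    t=np.radians(a);c=np.array([np.cos(t),np.sin(t)]);e=np.array([-c[1],c[0]])
    D=P[:,:2]-[x,y];m=(abs(D@c)<.042)&(abs(D@e)<.1)&(P[:,2]<.3)
    q=P[m];i=np.argsort(q[:,2])[-40:];print(a,np.round(q[i[::10]],3).tolist())
E
python3 box.py .554 -.317 12.8 0 -10 -20;echo; python3 box.py .4765 .07 -19 0 45 70 90; echo; python3 box.py .531 .051 -19 0 45 70 90
```

```text
12.8 [[0.612, -0.404, 0.08], [0.61, -0.398, 0.082], [0.611, -0.405, 0.084], [0.614, -0.396, 0.086]]
0.0 [[0.563, -0.305, 0.071], [0.557, -0.329, 0.071], [0.565, -0.304, 0.072], [0.546, -0.317, 0.072]]
-10.0 [[0.563, -0.305, 0.071], [0.557, -0.329, 0.071], [0.565, -0.304, 0.072], [0.546, -0.317, 0.072]]
-20.0 [[0.563, -0.305, 0.071], [0.557, -0.329, 0.071], [0.565, -0.304, 0.072], [0.546, -0.317, 0.072]]

-19.0 [[0.472, 0.061, 0.068], [0.514, 0.052, 0.069], [0.512, 0.058, 0.069], [0.514, 0.051, 0.07]]
0.0 [[0.518, 0.053, 0.07], [0.518, 0.048, 0.07], [0.514, 0.052, 0.07], [0.514, 0.047, 0.071]]
45.0 [[0.535, 0.063, 0.072], [0.533, 0.056, 0.072], [0.54, 0.039, 0.072], [0.54, 0.051, 0.073]]
70.0 [[0.53, 0.048, 0.072], [0.521, 0.051, 0.072], [0.545, 0.051, 0.072], [0.54, 0.051, 0.073]]
90.0 [[0.53, 0.048, 0.072], [0.521, 0.051, 0.072], [0.545, 0.051, 0.072], [0.54, 0.051, 0.073]]

-19.0 [[0.53, 0.048, 0.072], [0.521, 0.051, 0.072], [0.545, 0.051, 0.072], [0.54, 0.051, 0.073]]
0.0 [[0.53, 0.048, 0.072], [0.521, 0.051, 0.072], [0.545, 0.051, 0.072], [0.54, 0.051, 0.073]]
45.0 [[0.53, 0.048, 0.072], [0.521, 0.051, 0.072], [0.545, 0.051, 0.072], [0.54, 0.051, 0.073]]
70.0 [[0.53, 0.048, 0.072], [0.521, 0.051, 0.072], [0.545, 0.051, 0.072], [0.54, 0.051, 0.073]]
90.0 [[0.53, 0.048, 0.072], [0.521, 0.051, 0.072], [0.545, 0.051, 0.072], [0.54, 0.051, 0.073]]
```

Only R at a yaw of 12.8° comes near the violin. I'll lift, turn to a yaw of about 0 and press.

```bash
python3 -m pendant '{"dp":[[0,0,-0.06],[0,0,-0.06],[0,0,-0.06],[0,0,-0.06],[0,0,-0.04],[0,0,-0.02],[0,0,0],[0,0,0.02],[0,0,0.02],[0,0,0.02],[0,0,0.02]],"rot":[[0,0,0],[0,0,0.1],[0,0,0.2],[0,0,0.21],[0,0,0.21],[0,0,0.21],[0,0,0.21],[0,0,0.21],[0,0,0.21],[0,0,0.21],[0,0,0.21]]}' -1 | egrep 'tcp|contact'
python3 -m pendant '{"dp":[[0,0,0.01],[0,0,0.02],[0,0,0.02],[0,0,0.02],[0,0,0.02]],"rot":[[0,0,0],[0,0,0],[0,0,0],[0,0,0],[0,0,0]]}' -1| egrep 'tcp|contact'; python3 -m pendant '{"dp":[[0,0,0.01],[0,0,0.01],[0,0,0.01],[0,0,0.01],[0,0,0.01]],"rot":[[0,0,0],[0,0,0],[0,0,0],[0,0,0],[0,0,0]]}' -1| egrep 'tcp|contact'; python3 chk.py 0.556 -0.318 pics/c4.png
```

```text
tcp_pos: [0.5534, -0.3161, 0.0623]
contact_force: [-1.1, 0.4, 3.7]
tcp_pos: [0.5534, -0.3161, 0.0584]
contact_force: [-2.0, 1.7, 4.7]
tcp_pos: [0.5535, -0.3162, 0.0567]
contact_force: [-2.9, 0.8, 5.3]
t 6.8333 [ 0.5534694  -0.31615434  0.05667305] [-2.93918555  0.83278477  5.31209671] [0.24745888 0.22872475 0.061663  ] [ -0.16 -44.57 -12.42   0.08  -0.62   0.  ]
scene before [ 17  13  14  46  47  49  51 116  59   0   0   0   0   0   0   0   0   0]
scene now [16 36 44 43 56 81 38 34 34 29 31 30 23 20 16 16 16  4]
top before [  0   0   8  22  12  18  41 304 108   1   0   0   0   0   0   0   0   0]
top now [0 0 0 0 0 0 0 0 0 0 0 0 0 0 0 0 0 0]
```

View pics/c4.png

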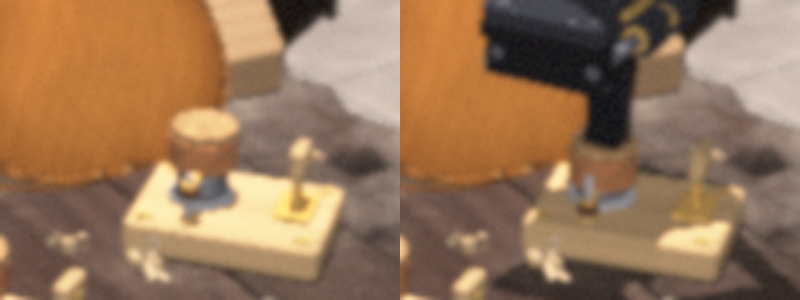

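R's pad is pressed about 11 mm and its rider has gone well down, at about 5 N, so it is soft. Next is M.

```bash
python3 -m pendant '{"dp":[[0,0,-0.15],[0,0,-0.27],[0.1,-0.2,-0.27],[0.2,-0.4,-0.27],[0.2,-0.6,-0.27],[0.2,-0.8,-0.27],[0.2,-0.98,-0.27],[0.2,-0.98,-0.27],[0.2,-0.98,-0.27],[0.2,-0.98,-0.15],[0.2,-0.98,-0.08],[0.2,-0.98,-0.08],[0.2,-0.98,-0.08]],"rot":[[0,0,0],[0,0,0],[0,0,0],[0,0,0],[0,0,0],[0,0,0],[0,0,0],[0,0,0],[0,0,0],[0,0,0],[0,0,0],[0,0,0],[0,0,0]]}' -1|egrep 'tcp|contact'
for k in 1; do python3 -m pendant '{"dp":[[0,0,0.01],[0,0,0.02],[0,0,0.03],[0,0,0.04],[0,0,0.04],[0,0,0.04],[0,0,0.04]],"rot":[[0,0,0],[0,0,0],[0,0,0],[0,0,0],[0,0,0],[0,0,0],[0,0,0]]}' -1| egrep 'tcp|contact';  python3 -m pendant '{"dp":[[0,0,0.01],[0,0,0.02],[0,0,0.02],[0,0,0.02],[0,0,0.02]],"rot":[[0,0,0],[0,0,0],[0,0,0],[0,0,0],[0,0,0]]}' -1| egrep 'tcp|contact'; done; python3 chk.py 0.595 -0.119 pics/c5.png
```

```text
tcp_pos: [0.5927, -0.1215, 0.0713]
contact_force: [0.4, -0.9, 1.1]
tcp_pos: [0.5933, -0.1202, 0.0645]
contact_force: [0.2, -0.6, -0.4]
tcp_pos: [0.5933, -0.1202, 0.0602]
contact_force: [1.0, -0.3, 2.1]
t 9.0167 [ 0.59326944 -0.12021114  0.06023371] [ 1.03293532 -0.27621032  2.13418118] [-0.09712788 -0.01583715 -0.01534721] [  0.26 -44.6  -10.84   0.11   0.17   0.  ]
scene before [ 23  26  10  59  60  51  70 162  80   0   0   0   0   0   0   0   0   0]
scene now [ 10  30  54  55  56  66 128  36  40  37  40  36  38  37  36  37  36  21]
top before [  0   0   6  18  11  11  39 270 128   0   0   0   0   0   0   0   0   0]
top now [0 0 0 0 0 0 0 0 0 0 0 0 0 0 0 0 0 0]
```

```bash
for k in 1; do python3 -m pendant '{"dp":[[0,0,0.01],[0,0,0.02],[0,0,0.02],[0,0,0.02],[0,0,0.02],[0,0,0.02]],"rot":[[0,0,0],[0,0,0],[0,0,0],[0,0,0],[0,0,0],[0,0,0]]}' -1| egrep 'tcp|contact';  python3 -m pendant '{"dp":[[0,0,0.01],[0,0,0.01],[0,0,0.01],[0,0,0.01],[0,0,0.01]],"rot":[[0,0,0],[0,0,0],[0,0,0],[0,0,0],[0,0,0]]}' -1| egrep 'tcp|contact'; done; python3 chk.py 0.595 -0.119 pics/c5.png
```

```text
tcp_pos: [0.5933, -0.1202, 0.0563]
contact_force: [0.4, 0.1, 3.1]
tcp_pos: [0.5932, -0.1202, 0.0542]
contact_force: [1.1, -0.7, 3.9]
t 10.0333 [ 0.59323088 -0.12020855  0.05422154] [ 1.05898531 -0.65423343  3.88493861] [-0.07883008 -0.27265985  0.01587648] [ 1.600e-01 -4.369e+01 -9.780e+00  4.000e-02  4.200e-01  0.000e+00]
scene before [ 23  26  10  59  60  51  70 162  80   0   0   0   0   0   0   0   0   0]
scene now [ 37  47  57  56  64 125  39  42  37  41  35  34  42  34  41  29  16   6]
top before [  0   0   6  18  11  11  39 270 128   0   0   0   0   0   0   0   0   0]
top now [0 0 0 0 0 0 0 0 0 0 0 0 0 0 0 0 0 0]
```

View pics/c5.png

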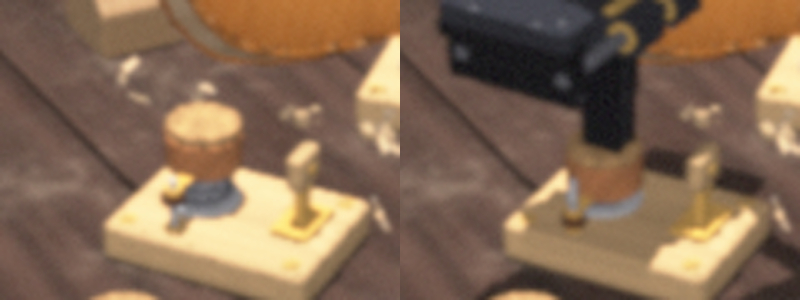

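M's rider is down about 12 mm at about 3.9 N. The noise matters, so I'll average readings at this depth and 5 mm higher.

```bash
cat > avg.py <<'E'
from cell import *
import numpy as np
L=[]
for i in range(8): get_image("top");s=sense();L.append(np.r_[s['contact_force'],s['wrist_torque'],s['tcp_pos'][2]])
L=np.array(L);print(round(s['t'],2),np.round(L.mean(0),3),'sd',np.round(L.std(0)[2],2))
E
python3 avg.py; python3 -m pendant '{"dp":[[0,0,-0.025],[0,0,-0.025],[0,0,-0.025],[0,0,-0.025]],"rot":[[0,0,0],[0,0,0],[0,0,0],[0,0,0]]}' -1 >/dev/null; python3 avg.py;  python3 -m pendant '{"dp":[[0,0,-0.15],[0,0,-0.2],[0,0,-0.2],[0,0,-0.2]],"rot":[[0,0,0],[0,0,0],[0,0,0],[0,0,0]]}' -1 >/dev/null; python3 avg.py; python3 go.py 0.531 0.051 0.07 0
```

```text
10.53 [ 1.508 -0.752  2.956 -0.102 -0.325  0.031  0.054] sd 0.6
11.27 [-1.140e-01 -2.740e-01  2.222e+00 -1.500e-02  1.900e-02  2.000e-03
  5.900e-02] sd 0.48
12.0 [ 0.148  0.232 -0.135  0.024  0.03  -0.003  0.098] sd 0.57
t 12.0 tcp [ 0.5927 -0.12    0.0985] F [ 1.28 -0.09  0.53] w 0.0
dp [-0.306 -0.856  0.018] rot [-0.     0.001  0.003]
```

```bash
python3 -m pendant '{"dp":[[-0.1,-0.2,0],[-0.2,-0.4,0],[-0.3,-0.6,0],[-0.3,-0.8,0],[-0.3,-0.85,0],[-0.3,-0.85,0],[-0.3,-0.85,0.1],[-0.3,-0.85,0.14],[-0.3,-0.85,0.16],[-0.3,-0.85,0.18],[-0.3,-0.85,0.19],[-0.3,-0.85,0.19],[-0.3,-0.85,0.19],[-0.3,-0.85,0.19]],"rot":[[0,0,0],[0,0,0],[0,0,0],[0,0,0],[0,0,0],[0,0,0],[0,0,0],[0,0,0],[0,0,0],[0,0,0],[0,0,0],[0,0,0],[0,0,0],[0,0,0]]}' -1|egrep 'tcp|contact'
python3 avg.py; python3 -m pendant '{"dp":[[0,0,0.01],[0,0,0.02],[0,0,0.025],[0,0,0.025],[0,0,0.025]],"rot":[[0,0,0],[0,0,0],[0,0,0],[0,0,0],[0,0,0]]}' -1| egrep 'tcp|contact'; python3 avg.py; python3 chk.py 0.531 0.051 pics/c6.png
```

```text
tcp_pos: [0.5319, 0.0492, 0.0618]
contact_force: [-3.4, 0.2, 6.4]
13.57 [-2.488e+00  7.290e-01  6.284e+00  1.960e-01  4.920e-01 -3.000e-03
  6.200e-02] sd 0.35
tcp_pos: [0.5319, 0.0492, 0.0573]
contact_force: [-3.1, 1.3, 9.6]
14.38 [-3.289  1.072 10.073  0.201  0.649  0.011  0.057] sd 0.19
t 14.3833 [0.53193143 0.04919291 0.05740128] [-2.93999078  1.07322937  9.84630803] [ 0.20863348  0.64771792 -0.01801767] [ -0.67 -36.55  -9.93  -0.07  -1.16   0.  ]
scene before [ 42  41   8  72  84  73  89 229 148   0   0   0   0   0   0   0   0   0]
scene now [ 11  74  71  77  84 124 155  54  53  46  49  56  51  54  45  33  27  11]
top before [  1   0   5   6  14  15  43 264 140   0   0   0   0   0   0   0   0   0]
top now [0 1 2 0 3 0 0 0 0 0 0 0 0 0 0 0 0 0]
```

L is stiff: 10 N, about 0.84 N/mm. I'll measure R again with averaging, to be sure it is not softer than M.

```bash
python3 -m pendant '{"dp":[[0,0,-0.12],[0,0,-0.22],[0,0.2,-0.22],[0,0.4,-0.22],[0.05,0.6,-0.22],[0.05,0.8,-0.22],[0.05,0.91,-0.22],[0.05,0.91,-0.22]],"rot":[[0,0,0],[0,0,0],[0,0,0],[0,0,0],[0,0,0],[0,0,0],[0,0,0],[0,0,0]]}' -1|egrep 'tcp|contact'
python3 -m pendant '{"dp":[[0,0.2,0],[0,0.4,0],[0.05,0.6,0],[0.05,0.8,0],[0.05,0.91,0],[0.05,0.91,0],[0.05,0.91,0.1],[0.05,0.91,0.15],[0.05,0.91,0.17],[0.05,0.91,0.19],[0.05,0.91,0.2],[0.05,0.91,0.2],[0.05,0.91,0.2]],"rot":[[0,0,0],[0,0,0],[0,0,0],[0,0,0],[0,0,0],[0,0,0],[0,0,0],[0,0,0],[0,0,0],[0,0,0],[0,0,0],[0,0,0],[0,0,0]]}' -1|egrep 'tcp|contact'; python3 avg.py;python3 -m pendant '{"dp":[[0,0,0.01],[0,0,0.02],[0,0,0.02],[0,0,0.02]],"rot":[[0,0,0],[0,0,0],[0,0,0],[0,0,0]]}' -1| egrep 'tcp|contact'; python3 avg.py
```

```text
tcp_pos: [0.5447, -0.1387, 0.1007]
contact_force: [0.2, 0.2, -0.4]
tcp_pos: [0.5535, -0.3133, 0.0608]
contact_force: [-2.8, 3.5, 4.4]
16.63 [-1.099e+00  2.454e+00  4.144e+00  4.780e-01  2.450e-01 -3.000e-03
  6.100e-02] sd 0.36
tcp_pos: [0.5541, -0.3143, 0.0566]
contact_force: [-1.6, 2.5, 6.3]
17.37 [-0.655  2.986  6.623  0.6    0.177  0.013  0.057] sd 0.48
```

The softest is clearly M, at about 0.25 N/mm, against 0.59 for R and 0.84 for L. I'll go over M's tag and check before pushing.

```bash
python3 -m pendant '{"dp":[[0,0,-0.12],[0,0,-0.22],[0,-0.2,-0.22],[0,-0.4,-0.22],[-0.05,-0.6,-0.22],[-0.08,-0.8,-0.22],[-0.08,-0.95,-0.22],[-0.08,-0.95,-0.22],[-0.08,-0.95,-0.15],[-0.08,-0.95,-0.1],[-0.08,-0.95,-0.1],[-0.08,-0.95,-0.1]],"rot":[[0,0,0],[0,0,0],[0,0,0],[0,0,0],[0,0,0],[0,0,0],[0,0,0],[0,0,0],[0,0,0],[0,0,0],[0,0,0],[0,0,0]]}' -1|egrep 'tcp|contact'
python3 go.py .5375 -.1235 .046 0;python3 chk.py 0.5375 -0.1235 pics/c7.png|tail -4
```

```text
tcp_pos: [0.5369, -0.1251, 0.0752]
contact_force: [0.4, -0.3, -0.4]
t 18.37 tcp [ 0.5369 -0.1251  0.0752] F [ 0.41 -0.28 -0.4 ] w 0.001
dp [ 0.003 -0.008  0.021] rot [-0.     0.001  0.002]
scene before [12 17 14 10 22 26 29 30  0  0  0  0  0  0  0  0  0  0]
scene now [14 15 15  9 23 24 33 30  0 10 45 42 41 41 41 31 32 31]
top before [ 1  0  0  0  6  7 30 46  0  0  0  0  0  0  0  0  0  0]
top now [0 0 0 0 0 0 0 0 0 0 0 0 0 0 0 0 0 0]
```

View pics/c7.png

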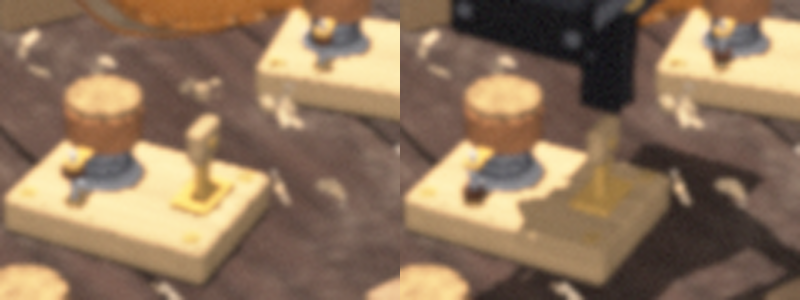

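The fingers are centred just above M's tag, and the riders of M and R are down. Now I'll push.

```bash
python3 -m pendant '{"dp":[[0,-0.005,0.02],[0,-0.005,0.04],[0,-0.005,0.06],[0,-0.005,0.08],[0,-0.005,0.1],[0,-0.005,0.12],[0,-0.005,0.12],[0,-0.005,0.12]],"rot":[[0,0,0],[0,0,0],[0,0,0],[0,0,0],[0,0,0],[0,0,0],[0,0,0],[0,0,0]]}' -1|egrep 'tcp|contact'
python3 -m pendant '{"dp":[[0,0,0.01],[0,0,0.01],[0,0,0.01],[0,0,0.01]],"rot":[[0,0,0],[0,0,0],[0,0,0],[0,0,0]]}' -1| egrep 'tcp|contact'
python3 -m pendant '{"dp":[[0,0,0.01],[0,0,0.01],[0,0,0.01],[0,0,0.01]],"rot":[[0,0,0],[0,0,0],[0,0,0],[0,0,0]]}' -1| egrep 'tcp|contact'
```

```text
tcp_pos: [0.5367, -0.1231, 0.0517]
contact_force: [-0.3, 0.7, 0.6]
tcp_pos: [0.537, -0.1232, 0.0501]
contact_force: [-0.4, 0.3, -0.6]
tcp_pos: [0.5371, -0.1233, 0.0481]
contact_force: [0.4, -0.1, 0.3]
```

```bash
for i in 1; do python3 -m pendant '{"dp":[[0,0,0.01],[0,0,0.01],[0,0,0.01]],"rot":[[0,0,0],[0,0,0],[0,0,0]]}' -1| egrep 'tcp|contact'
python3 -m pendant '{"dp":[[0,0,0.01],[0,0,0.01],[0,0,0.01]],"rot":[[0,0,0],[0,0,0],[0,0,0]]}' -1| egrep 'tcp|contact'; done; python3 chk.py 0.5375 -0.1235 pics/c8.png|grep scene
```

```text
tcp_pos: [0.5371, -0.1233, 0.0469]
contact_force: [-1.7, 0.1, 7.1]
tcp_pos: [0.5371, -0.1233, 0.0467]
contact_force: [-4.6, 1.0, 19.8]
scene before [12 17 14 10 22 26 29 30  0  0  0  0  0  0  0  0  0  0]
scene now [16 21 24 17 38 43 44 39 32 28 30 29 31 34 17  3  0  0]
```

View pics/c8.png

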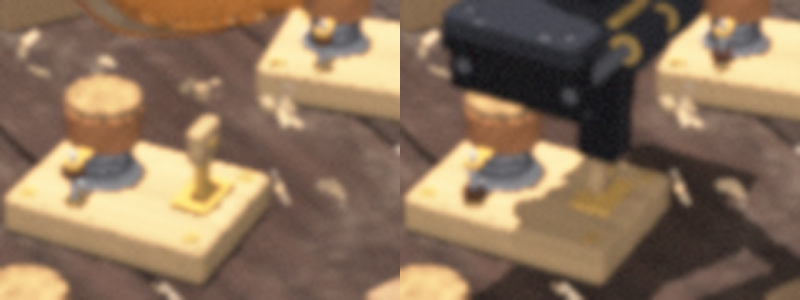

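The tag is down on its firm stop: the force jumped to 20 N and motion stopped. I'll lift clear, check all three tags and riders by depth, and hand in.

```bash
python3 -m pendant '{"dp":[[0,0,-0.1],[0,0,-0.3],[-0.2,0,-0.5],[-0.4,0,-0.6],[-0.5,0,-0.6],[-0.5,0,-0.6],[-0.5,0,-0.6],[-0.5,0,-0.6]],"rot":[[0,0,0],[0,0,0],[0,0,0],[0,0,0],[0,0,0],[0,0,0],[0,0,0],[0,0,0]]}' -1; python3 - <<'E'
from cell import *
from h import *
d=get_image("scene");X=pts(d);X0=pts(np.load("scene0.npz"))
for n,x,y in(("L",.4765,.07),("M",.5375,-.1235),("R",.499,-.331)):
    print(n,[round(float(np.sort(A[np.hypot(A[...,0]-x,A[...,1]-y)<.014][:,2])[-8]),4) for A in(X0,X)])
o=[cv2.resize(I[170:350,220:440,::-1],(400,327),interpolation=cv2.INTER_CUBIC) for I in(np.load("scene0.npz")["img"],d["img"])]
cv2.imwrite("pics/c9.png",np.hstack(o))
E
```

```text
t: 21.07
tcp_pos: [0.4379, -0.1241, 0.1644]
ee_rot: [1.0, 0.001, 0.001, 0.0]
contact_force: [0.9, -0.1, -0.9]
grip_width: 0.0008
finger_force: 0.0
L [0.0665, 0.0663]
M [0.0667, 0.0505]
R [0.065, 0.0641]
```

View pics/c9.png

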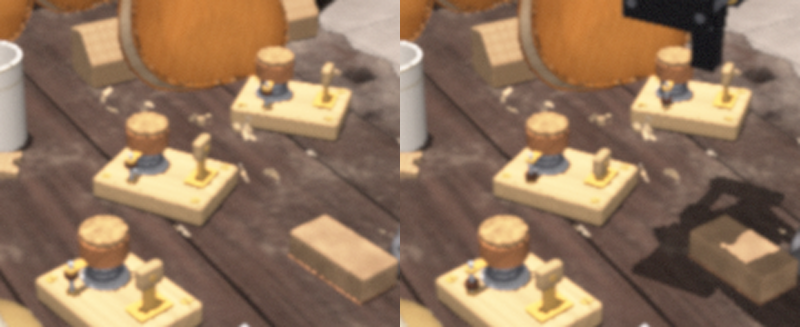

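All three riders are down. Only the middle tag is down, at 50.5 mm, and nothing else has moved.

```bash
python3 -c "
from cell import *
print(finish_job())"
```

```text
the job is handed in; nothing more can be done
None
```

I pressed all three pads, found the middle rest softest (about 3 N at 10 mm, against about 6 and 8 N), pushed its tag down to its stop, left the other two tags up, and handed the job in at about 21 s of robot time.

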